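Lever up the root-tank hatch

TASK

The small seedling tray stands on the steel hatch of the black root tank: push it along with the fingertips, upright and without lifting it, until it stands wholly off the hatch on the flat black lid behind the hatch's hinge. Then press the lever's rubber pad down with the fingertips, all the way to the rubber stop, so that the lever's short end raises the heavy hatch; do not raise the hatch with the fingers. Finish while still pressing the pad, holding the hatch open, and leave the bottle, cup and tweezers alone.

Things in the scene. Friction and masses are not known exactly. Their poses are not given: they have to be found in the camera images.
- tank: Black root tank and lever stand, one fixed piece, yaw up to 0.25 rad. Origin at table level below the hatch's front edge, on the centre line; y runs from the lever (-y) over the hatch to the plain back of the lid (+y), z up. Box x +-130, y 4 to 380 mm, lid top z = 120 mm. Plant collars, 36 mm across, 12 mm high, stand on the lid in a row at x = -105 and one at x = +105 mm.
- lid_back (a point): Centre of the flat black part of the lid behind the hinge, on the centre line at the tank's y = 270 mm, z = 120 mm. The flat is 170 mm wide (x +-85) and runs from y = 173 mm to a rim 15 mm high at y = 372 mm.
- hatch (a joint): Angle of the hatch (rad): 0 shut, grows as its front edge rises; about 0.19 when the lever lies on its stop. Steel plate 150 x 167 x 10 mm, about 2 kg, at the tank's x +-75, y 0 to 170 mm, top z = 120.5 mm, hinged along y = 170 mm. It falls shut if the lever is let go.
- hatch_tab (a point): Top of the outer edge of the hatch's 60 mm wide front tab, which juts 33 mm towards the lever; z = 120.5 mm when shut. The lever's toe lies 3.5 mm under the tab.
- lever: Loose lever lying with its cross pin (90 mm long) in the notches of the stand. Origin on the pin axis, x along it, z up and y to the hatch at rest. Bar 24 x 12 mm. Short arm: steel toe 72 mm from the pin, and a weight that keeps it down. The long arm, to the tank's -y, slopes up 0.34 rad at rest, down about 0.22 rad on the stop. Pressing takes 3 to 8 N at the pad; released, it rises again.
- pad (a point): Centre of the top face of the black rubber pad, 70 mm (across) x 60 mm (along the bar), near the end of the long arm: 195 mm along the bar from the pin axis and 12 mm above the bar's centre line. About 194 mm above the table at rest, 87 mm on the stop; it moves on an arc about the pin.
- saddle (a point): Point fixed on the tank where the lever's pin axis rests: on the centre line at the tank's y = -90 mm, z = 118 mm, midway between two notched aluminium cheeks, 84 mm apart outside and 136 mm high.
- stop (a point): Centre of the top of the round rubber stop (32 mm across) on a post under the lever's long arm, on the centre line at the tank's y = -220 mm, z = 83 mm. The bar comes to lie on it when pressed fully down.
- tray: White open seedling tray, 90 mm (x) x 60 mm (y) x 40 mm high, about 0.3 kg, with six small seedling cups inside reaching 43 mm; stands on the hatch. Origin at the centre of its underside.
- bottle: Bystander: white bottle, 56 mm across, 130 mm high, loose; origin at the centre of its underside.
- cup: Bystander: white cup, 64 mm across, 60 mm high, loose; origin at the centre of its underside.
- tweezers: Bystander: steel tweezers lying along their x axis, 130 mm long, 28 mm wide, 10 mm high, loose; origin at their middle on the table.

How it is judged:
By the outcome, as a careful person would: the job done as asked, in the order asked, and still so for the second after the job is handed in, while the arm keeps its last pose, push and grip.
It also fails if it takes over 48 s, if anything falls off the work surface, if the arm or the gripper's body presses on something with over 40 N, if the wrist force passes 120 N, or if a joint passes its speed limit or range.

ROBOT

A 6-joint arm with a two-finger parallel gripper is mounted at the origin on the work surface. World frame = base frame: x ahead of the robot, y to its left, z up, the work surface at z = 0. Lengths are in mm, angles in rad, forces in N, time in s.
With the tool pointing down it reaches from about 350 to 850 mm from the base axis. Payload 8.1 kg.
Tool frame: the origin (TCP) lies at the very end of the fingers, on their centre line; the grasp point (between the pads) lies grasp_offset behind it (grasp_offset is the distance from the TCP to the grasp point, in mm); y points along the fingers, z is the direction in which the jaws open and shut, and the axes are right-handed (so a half turn about y gives the same grasp; the last joint's range is limited). The gripper opens to 85 mm and grips with 20 to 120 N. Pads are 22 mm wide; open, the fingers measure 114 mm over their backs; the gripper's body (76 mm by 85 mm) begins 54 mm behind the grasp point. The pads swing forward as they close: fully open they stand 13 mm farther back than shut.
Start: joints at [1.232, 0.13, 1.488, -0, 1.523, -0.085], TCP at [150.628, 580.79, 231.292] pointing down, gripper open.
Joint ranges: [-2.96, 2.96], [-0.89, 2.26], [0.02, 2.5], [-1.34, 4.48], [0, 2.73], [-2.66, 2.66]. Speed limits (rad/s): [2.39, 2.39, 2.79, 3.14, 3.14, 3.14].

INTERFACE

Orientations are given as a rotation vector (axis times angle).
In Python, from rig import * gives the robot as it stands. The module is installed in compiled form; this text tells all that it offers.
- The arm moves only by the tool servo_tool, never from a script. Its argument "steps" is a list of rows, each an object of numbers: "rx", "ry", "rz": the turn, a rotation vector about the world's x, y, z in rad; "x", "y", "z": the shift along the world's x, y, z in mm; "claw": the closure, from -1 (fully open) to 1 (shut). A call has 1 to 8 rows; each row is the pose to reach, as a shift and turn from the pose commanded when the call began; what a row does not reach only later rows make up. A row lasts 1/12 s, in which the tool goes at most 41.7 mm and 7.16 degrees, less where a joint would pass 70% of its speed; a pose out of reach is approached as far as the arm can. A call with a gripper value outside its range is refused whole. The fingers move at their own pace and stop on an object; "newtons" is the grip in N (left out, the last holds). Time passes only in rows, so rows that repeat a pose let the fingers close. It gives the time, the measured TCP pose, the force and the opening at its end, in the units of the state.
- get_state(): the state, without advancing time (a new reading comes with each control period).
- grab_frame(name): name is "side" or "top"; returns (picture, depth): 384x512x3 uint8, red, green, blue; 384x512 float32, mm along the optical axis (not along the pixel's ray), 0 where there is no reading.
- camera_model(name): a dict with "fx", "fy", "cx", "cy" (pixels), "R" (3x3) and "t" (3): a world point X has camera coordinates R X + t. Camera axes: x right, y down, z forward; pixel columns grow to the right and rows downward; lengths in mm; the calibration is good to about 2 mm. A picture is of the moment at which its call begins. camera_model takes no time and is no camera call.
- hand_in(): hands the job in, once; it reports no verdict.
The state is a dict: "time_s": time; "qpos": joint angles; "joint_vel": joint speeds; "effort": joint torques, N m; "tool_pos": TCP position; "tool_rot": TCP orientation; "force": force on the tool from outside, world axes, zero at the start; "torque": the same for the moment, N m; "width": opening from 0.0 (shut) to 1.0 (fully open).
Only numpy, scipy, OpenCV 4.12 (cv2) and the standard library are available. Lean on these libraries where they do the work, as an engineer would, in place of code of your own. Each camera call takes 0.05 s, during which the arm holds its last target. There are 200 camera calls.

## Working session

There is one attempt and no reset: what is moved stays moved. The work goes in short steps, Python scripts to look and compute and a tool call to move; the robot and the scene stay as the last step left them, time stands still between calls to the robot, and variables do not carry over. Pictures are saved under pics/ and viewed, about 8 in all and at most 12, crops included, and the job is handed in when it is done.

Besides the shell and the picture viewer there is one more tool, called after "Call:" as name(argument=value, ...) on one line, values as JSON. servo_tool: Moves the arm, as the interface text tells. Its arguments: {"type":"object","properties":{"steps":{"type":"array"},"newtons":{"type":"number"}},"required":["steps"]}

```bash
mkdir -p pics
cat > h.py <<'E'
from rig import *
import numpy as np, cv2
def save(n,f):
    p,d=grab_frame(n); cv2.imwrite(f'pics/{f}.png',p[:,:,::-1]); np.savez(f'pics/{f}.npz',p=p,d=d); return p,d
def world(n,d):
    c=camera_model(n); R=np.array(c['R']);t=np.array(c['t'])
    v,u=np.mgrid[:d.shape[0],:d.shape[1]]
    P=np.stack([(u-c['cx'])/c['fx']*d,(v-c['cy'])/c['fy']*d,d],-1)
    return (P-t)@R
E
python3 - <<'E'
from h import *
for n in('top','side'):
    p,d=save(n,n+'0'); c=camera_model(n); R=np.array(c['R']); print(n,c['fx'],R.round(2).tolist(),(-R.T@np.array(c['t'])).round())
a=cv2.imread('pics/top0.png');b=cv2.imread('pics/side0.png')
print(get_state())
E
```

```text
top 379.8756589554826 [[0.02, -1.0, 0.01], [-1.0, -0.02, -0.1], [0.1, -0.0, -1.0]] [ 472.   38. 1118.]
side 427.13132448106734 [[0.83, -0.55, -0.02], [-0.35, -0.49, -0.8], [0.43, 0.67, -0.6]] [ 121. -699.  782.]
{'time_s': 0.1, 'qpos': array([ 1.23162359e+00,  1.31079212e-01,  1.48916455e+00, -6.00170869e-06,
        1.52295255e+00, -8.53887109e-02]), 'joint_vel': array([ 0.00121211, -0.00138933, -0.00225265,  0.00047607, -0.00013193,
        0.00034303]), 'effort': array([ 8.13306269e-04, -5.70954072e+01, -5.01940978e+01, -2.04888802e-04,
        8.15370935e-03,  8.13883889e-05]), 'tool_pos': array([150.45708402, 580.34050252, 230.35634661]), 'tool_rot': array([-1.56317   ,  0.19952887, -0.19900609]), 'force': array([-0.38901268,  0.03504769,  0.15425852]), 'torque': array([-0.00218845,  0.00947926, -0.02641078]), 'width': 0.9969305161974299}
```

View pics/top0.png

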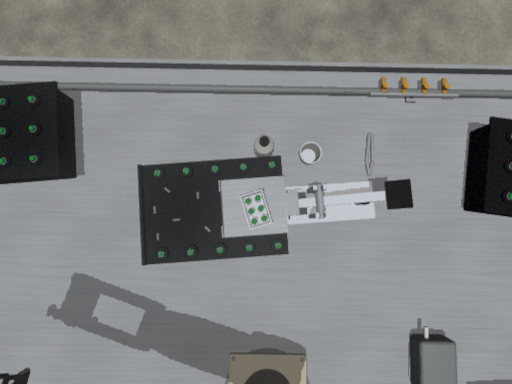

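View pics/side0.png

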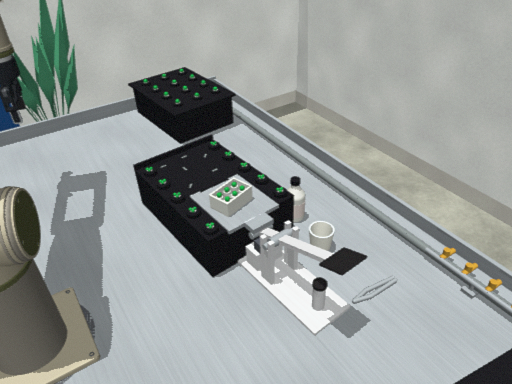

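The top view shows the tank at columns 140–288, the tray at (257,208), the hatch at 222–287, and the pad at (398,194). The tank's +y runs image-left, roughly world +y. Next I measure these.

Run:
```python
from h import *
z=np.load('pics/top0.npz');p=z['p'].astype(int);d=z['d'];W=world('top',d)
X,Y,Z=W[...,0],W[...,1],W[...,2]
print('hatchpx',W[225,240].round(1),'lidpx',W[235,200].round(1),'pad',W[194,398].round(1),'table',W[300,350].round(1))
def rect(m,n):
    m=cv2.morphologyEx(m.astype(np.uint8),cv2.MORPH_OPEN,np.ones((2,2)))
    k,l,s,c=cv2.connectedComponentsWithStats(m)
    i=1+np.argmax(s[1:,4]); q=l==i
    r=cv2.minAreaRect(np.c_[X[q],Y[q]].astype(np.float32))
    print(n,s[i].tolist(),'rect',np.round(r[0],1),np.round(r[1],1),round(r[2],2),'mean',W[q].mean(0).round(1), 'z',np.percentile(Z[q],[5,50,95]).round(1)); return q
v,u=np.mgrid[:384,:512]
roi=(u>130)&(u<430)&(v>145)&(v<275)
# tank lid by height + roi
rect(roi&(u<292)&(Z>105),'tank+')
g=p.sum(-1)
rect(roi&(u<292)&(u>215)&(Z>105)&(Z<128)&(g>300),'hatch')
rect(roi&(u<292)&(u>215)&(Z>140)&(Z<175),'tray')
q=rect(roi&(u>380)&(v>174)&(v<212)&(Z>130),'pad')
# green collars
gm=roi&(p[...,1]>p[...,0]+40)&(p[...,1]>p[...,2]+30)&(u<295)
k,l,s,c=cv2.connectedComponentsWithStats(gm.astype(np.uint8))
for i in range(1,k):
    q=l==i; print(s[i][4],W[q].mean(0).round(1),c[i].round())
# lever bar slope
for uu in range(330,412,8): print(uu,W[193,uu].round(0),W[197,uu].round(0))
# bottle, cup, tweezers
for a,b in((264,143),(310,153)): print(W[b,a].round())
```

```text
hatchpx [467.9  78.7 118.7] lidpx [440.3 182.  121.6] pad [ 550.1 -309.   193.6] table [ 258.1 -237.2    1.2]
tank+ [138, 156, 155, 110, 14543] rect [510.6 157. ] [289.2 435.3] 5.31 mean [505.4 148.5 125.2] z [117.5 121.3 137.7]
hatch [219, 176, 74, 63, 2979] rect [522.2  37.9] [167.7 196.2] 5.2 mean [518.6  39.3 122.5] z [117.5 121.2 124.4]
tray [241, 190, 32, 35, 125] rect [507.4  35.7] [89.8 61.5] 18.17 mean [527.7  28.4 144.1] z [120.  152.1 163.5]
pad [382, 180, 32, 30, 789] rect [ 520.6 -194.5] [ 80.9 475.8] 11.83 mean [ 549.1 -313.2  184.4] z [  2.8 194.3 204.2]
21 [626.8  -0.9 138.6] [272. 164.]
13 [621.9  71.5 138.9] [244. 166.]
14 [615.5 146.3 139.4] [215. 168.]
20 [606.2 222.9 138.9] [185. 171.]
4 [616.7  77.1 139.9] [242. 168.]
20 [599.6 297.7 139.2] [156. 173.]
6 [609.1 152.5 137.6] [212. 170.]
16 [537.8  34.3 161.9] [258. 198.]
16 [529.7  59.4 162.6] [248. 200.]
15 [512.5  26.1 162. ] [261. 208.]
15 [504.5  51.1 163.2] [251. 211.]
16 [486.5  18.4 162.4] [264. 218.]
17 [478.6  43.  162.8] [254. 221.]
6 [423.8 -18.8 138.8] [278. 243.]
7 [417.6  55.7 139.1] [248. 245.]
6 [
[... 193 characters left out ...]
. 248.]
14 [393.3 276.7 139.2] [161. 253.]
12 [401.7 128.9 139.4] [219. 251.]
6 [393.7 208.5 139.3] [188. 254.]
7 [395.8 198.5 138.6] [192. 253.]
7 [386.9 281.9 139.1] [159. 256.]
330 [ 565. -178.   10.] [ 544. -154.  134.]
338 [ 566. -202.    9.] [ 544. -174.  140.]
346 [ 566. -226.    8.] [ 544. -193.  146.]
354 [ 554. -211.  155.] [ 544. -211.  157.]
362 [ 554. -230.  162.] [ 544. -231.  158.]
370 [ 553. -248.  169.] [ 544. -248.  167.]
378 [ 553. -266.  175.] [ 544. -267.  171.]
386 [ 553. -283.  185.] [ 543. -282.  187.]
394 [ 553. -300.  190.] [ 543. -300.  192.]
402 [ 552. -317.  197.] [ 543. -318.  196.]
410 [ 552. -334.  206.] [ 543. -335.  203.]
[685.  19. 130.]
[ 683. -120.    8.]
```

Run:
```python
from h import *
from scipy.spatial.transform import Rotation as Ro
z=np.load('pics/top0.npz');p=z['p'].astype(int);d=z['d'];W=world('top',d)
th=np.arctan2(27.2,298.6);ex=np.array([np.cos(th),np.sin(th)]);ey=np.array([-ex[1],ex[0]])
O=np.array([525.1,-40.]);T=np.stack([(W[...,:2]-O)@ex,(W[...,:2]-O)@ey,W[...,2]],-1)
g=p.sum(-1);v,u=np.mgrid[:384,:512]
def ext(n,m,i): q=T[m][:,i]; print(n,np.percentile(q,[0,2,50,98,100]).round(1),m.sum())
m=(u>380)&(u<415)&(g<120)&(T[...,2]>165)&(T[...,2]<220); ext('pad x',m,0);ext('pad y(-298..-242)',m,1)
m=(abs(T[...,0])<60)&(u<230)&(u>130)&(T[...,2]>105)&(T[...,2]<145); ext('rear y ->380',m,1)
m=(abs(T[...,0])<25)&(u>270)&(u<300)&(T[...,2]>112)&(T[...,2]<126)&(g>250); ext('tab y ->-33',m,1)
print('lid z>126 on the flat',np.argwhere((abs(T[...,0])<80)&(T[...,1]>178)&(T[...,1]<365)&(T[...,2]>127)).shape)
print('th',th);s=get_state();R=Ro.from_rotvec(s['tool_rot']);print(R.as_matrix().round(3))
j=R.as_matrix()[:2,2]; print('jaw az',np.degrees(np.arctan2(j[1],j[0])))
```

```text
pad x [-32.3 -31.1   0.4  32.   33.5] 655
pad y(-298..-242) [-297.8 -296.  -270.9 -245.3 -243.1] 655
rear y ->380 [145.2 152.6 268.  375.7 380.8] 4091
tab y ->-33 [-32.3 -31.2   3.2  38.3  40.4] 523
lid z>126 on the flat (1, 2)
th 0.09084105755929195
[[ 0.968 -0.001  0.251]
 [-0.251 -0.002  0.968]
 [-0.    -1.    -0.002]]
jaw az 75.45926897102514
```

Call:
servo_tool(steps=[{"x": 20, "y": -34, "rz": -0.068, "claw": -0.2}, {"x": 40, "y": -68, "rz": -0.136, "claw": -0.2}, {"x": 60, "y": -102, "rz": -0.204, "claw": -0.2}, {"x": 80, "y": -136, "rz": -0.272, "claw": -0.2}, {"x": 100, "y": -170, "rz": -0.34, "claw": -0.2}, {"x": 120, "y": -204, "rz": -0.408, "claw": -0.2}, {"x": 140, "y": -238, "rz": -0.476, "claw": -0.2}, {"x": 160, "y": -272, "rz": -0.544, "claw": -0.2}])

```text
validation failed for argument at $.st...
```

Call:
servo_tool(steps=[{"x": 20, "y": -34, "rz": -0.068, "claw": -0.2}, {"x": 40, "y": -68, "rz": -0.136, "claw": -0.2}, {"x": 60, "y": -102, "rz": -0.204, "claw": -0.2}, {"x": 80, "y": -136, "rz": -0.272, "claw": -0.2}, {"x": 100, "y": -170, "rz": -0.34, "claw": -0.2}, {"x": 120, "y": -204, "rz": -0.408, "claw": -0.2}, {"x": 140, "y": -238, "rz": -0.476, "claw": -0.2}, {"x": 160, "y": -272, "rz": -0.544, "claw": -0.2}])

```text
validation failed for argument at $.st...
```

Call:
servo_tool(steps=[{"x": 22, "y": -32, "rz": -0.07}, {"x": 45, "y": -65, "rz": -0.138}, {"x": 45, "y": -65, "rz": -0.138}, {"x": 45, "y": -65, "rz": -0.138, "z": -20}, {"x": 45, "y": -65, "rz": -0.138, "z": -40}, {"x": 45, "y": -65, "rz": -0.138, "z": -40}])

```text
validation failed for argument at $.st...
```

Run:
```python
from h import *
from scipy.spatial.transform import Rotation as Ro
s=get_state();M=Ro.from_rotvec(s['tool_rot']).as_matrix();print(s['time_s'],s['tool_pos'],s['width'],s['force'],M.round(3))
p,d=save('side','s1');cv2.imwrite('pics/s1c.png',cv2.resize(p[120:330,130:400,::-1],None,fx=2.8,fy=2.8))
```

```text
0.1 [150.45708402 580.34050252 230.35634661] 0.9969305161974299 [-0.38901268  0.03504769  0.15425852] [[ 0.968 -0.001  0.251]
 [-0.251 -0.002  0.968]
 [-0.    -1.    -0.002]]
```

View pics/s1c.png

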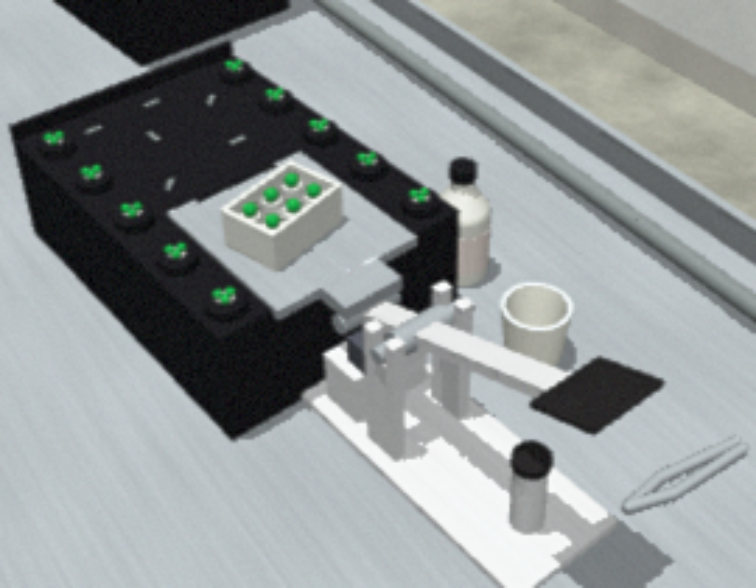

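The calls were refused, so nothing moved. The picture shows the same scene: tray on the hatch, lever at rest. I'll send full rows.

Call:
servo_tool(steps=[{"x": 20, "y": -34, "z": 0, "rx": 0, "ry": 0, "rz": -0.068, "claw": -0.2}, {"x": 40, "y": -68, "z": 0, "rx": 0, "ry": 0, "rz": -0.136, "claw": -0.2}, {"x": 60, "y": -102, "z": 0, "rx": 0, "ry": 0, "rz": -0.204, "claw": -0.2}, {"x": 80, "y": -136, "z": 0, "rx": 0, "ry": 0, "rz": -0.272, "claw": -0.2}, {"x": 100, "y": -170, "z": 0, "rx": 0, "ry": 0, "rz": -0.34, "claw": -0.2}, {"x": 120, "y": -204, "z": 0, "rx": 0, "ry": 0, "rz": -0.408, "claw": -0.2}, {"x": 140, "y": -238, "z": 0, "rx": 0, "ry": 0, "rz": -0.476, "claw": -0.2}, {"x": 160, "y": -272, "z": 0, "rx": 0, "ry": 0, "rz": -0.544, "claw": -0.2}])

```text
time_s: 0.82
tool_pos: [310.9, 307.0, 231.1]
tool_rot: [-1.479, 0.626, -0.626]
force: [0.2, -0.2, -0.4]
width: 0.6
```

Call:
servo_tool(steps=[{"x": 20, "y": -34, "z": 0, "rx": 0, "ry": 0, "rz": -0.068, "claw": -0.2}, {"x": 40, "y": -68, "z": 0, "rx": 0, "ry": 0, "rz": -0.136, "claw": -0.2}, {"x": 60, "y": -102, "z": 0, "rx": 0, "ry": 0, "rz": -0.204, "claw": -0.2}, {"x": 80, "y": -136, "z": 0, "rx": 0, "ry": 0, "rz": -0.272, "claw": -0.2}, {"x": 100, "y": -170, "z": 0, "rx": 0, "ry": 0, "rz": -0.34, "claw": -0.2}, {"x": 120, "y": -204, "z": 0, "rx": 0, "ry": 0, "rz": -0.408, "claw": -0.2}, {"x": 140, "y": -238, "z": 0, "rx": 0, "ry": 0, "rz": -0.476, "claw": -0.2}, {"x": 160, "y": -272, "z": 0, "rx": 0, "ry": 0, "rz": -0.544, "claw": -0.2}])

```text
time_s: 1.48
tool_pos: [471.1, 34.8, 231.2]
tool_rot: [-1.307, 1.041, -1.042]
force: [0.7, 0.7, -0.2]
width: 0.602
```

Call:
servo_tool(steps=[{"x": 22, "y": -32, "z": 0, "rx": 0, "ry": 0, "rz": -0.07, "claw": -0.2}, {"x": 45, "y": -65, "z": 0, "rx": 0, "ry": 0, "rz": -0.138, "claw": -0.2}, {"x": 45, "y": -65, "z": -20, "rx": 0, "ry": 0, "rz": -0.138, "claw": -0.2}, {"x": 45, "y": -65, "z": -40, "rx": 0, "ry": 0, "rz": -0.138, "claw": -0.2}, {"x": 45, "y": -65, "z": -40, "rx": 0, "ry": 0, "rz": -0.138, "claw": -0.2}, {"x": 45, "y": -65, "z": -40, "rx": 0, "ry": 0, "rz": -0.138, "claw": -0.2}])

```text
time_s: 1.98
tool_pos: [514.4, -28.1, 189.9]
tool_rot: [-1.253, 1.145, -1.14]
force: [-0.8, 0.3, 0.5]
width: 0.595
```

Run:
```python
from h import *
from scipy.spatial.transform import Rotation as Ro
s=get_state();M=Ro.from_rotvec(s['tool_rot']).as_matrix();print(s['time_s'],s['tool_pos'],s['width'],s['force'],M.round(3))
p,d=save('side','s2');cv2.imwrite('pics/s2c.png',cv2.resize(p[80:330,130:400,::-1],None,fx=2.3,fy=2.3))
```

```text
1.9833 [514.3640259  -28.10192127 189.8985202 ] 0.594900153204911 [-0.84967886  0.25806884  0.47106316] [[ 0.091 -0.004  0.996]
 [-0.996  0.001  0.091]
 [-0.001 -1.    -0.004]]
```

View pics/s2c.png

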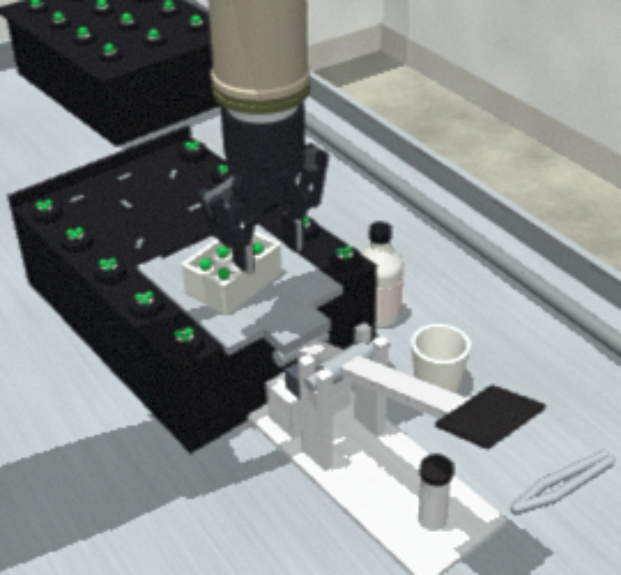

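Fingers stand aligned with the tank in front of the tray, clear of it. I lower them and start pushing.

Call:
servo_tool(steps=[{"x": 0, "y": 0, "z": -25, "rx": 0, "ry": 0, "rz": 0, "claw": -0.2}, {"x": 0, "y": 0, "z": -45, "rx": 0, "ry": 0, "rz": 0, "claw": -0.2}, {"x": 0, "y": 0, "z": -63, "rx": 0, "ry": 0, "rz": 0, "claw": -0.2}, {"x": 0, "y": 0, "z": -63, "rx": 0, "ry": 0, "rz": 0, "claw": -0.2}, {"x": -1, "y": 8, "z": -63, "rx": 0, "ry": 0, "rz": 0, "claw": -0.2}, {"x": -1, "y": 14, "z": -63, "rx": 0, "ry": 0, "rz": 0, "claw": -0.2}, {"x": -2, "y": 20, "z": -63, "rx": 0, "ry": 0, "rz": 0, "claw": -0.2}, {"x": -2, "y": 26, "z": -63, "rx": 0, "ry": 0, "rz": 0, "claw": -0.2}])

```text
time_s: 2.7
tool_pos: [514.6, -1.7, 130.3]
tool_rot: [-1.25, 1.139, -1.143]
force: [-0.2, -2.4, 0.6]
width: 0.6
```

Call:
servo_tool(steps=[{"x": -1, "y": 6, "z": 0, "rx": 0, "ry": 0, "rz": 0, "claw": -0.2}, {"x": -1, "y": 12, "z": 0, "rx": 0, "ry": 0, "rz": 0, "claw": -0.2}, {"x": -2, "y": 18, "z": 0, "rx": 0, "ry": 0, "rz": 0, "claw": -0.2}, {"x": -2, "y": 24, "z": 0, "rx": 0, "ry": 0, "rz": 0, "claw": -0.2}, {"x": -3, "y": 30, "z": 0, "rx": 0, "ry": 0, "rz": 0, "claw": -0.2}, {"x": -3, "y": 36, "z": 0, "rx": 0, "ry": 0, "rz": 0, "claw": -0.2}, {"x": -4, "y": 42, "z": 0, "rx": 0, "ry": 0, "rz": 0, "claw": -0.2}, {"x": -4, "y": 48, "z": 0, "rx": 0, "ry": 0, "rz": 0, "claw": -0.2}])

```text
time_s: 3.37
tool_pos: [509.6, 46.3, 128.4]
tool_rot: [-1.251, 1.142, -1.142]
force: [0.8, -3.5, 2.1]
width: 0.602
```

Run:
```python
from h import *
p,d=save('side','s3');cv2.imwrite('pics/s3c.png',cv2.resize(p[80:330,130:400,::-1],None,fx=2.3,fy=2.3))
```

```text
(no output)
```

View pics/s3c.png

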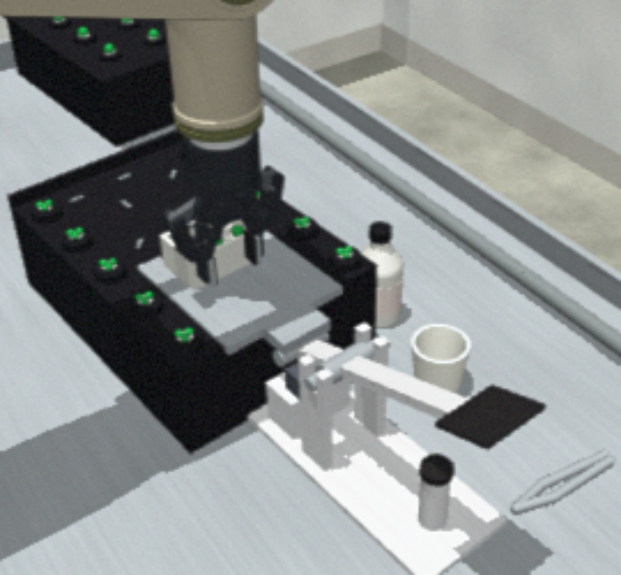

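Tray is upright, pushed squarely by both fingers toward the hinge, so I carry on.

Call:
servo_tool(steps=[{"x": -1, "y": 6, "z": 0, "rx": 0, "ry": 0, "rz": 0, "claw": -0.2}, {"x": -1, "y": 12, "z": 0, "rx": 0, "ry": 0, "rz": 0, "claw": -0.2}, {"x": -2, "y": 18, "z": 0, "rx": 0, "ry": 0, "rz": 0, "claw": -0.2}, {"x": -2, "y": 24, "z": 0, "rx": 0, "ry": 0, "rz": 0, "claw": -0.2}, {"x": -3, "y": 30, "z": 0, "rx": 0, "ry": 0, "rz": 0, "claw": -0.2}, {"x": -3, "y": 36, "z": 0, "rx": 0, "ry": 0, "rz": 0, "claw": -0.2}, {"x": -4, "y": 42, "z": 0, "rx": 0, "ry": 0, "rz": 0, "claw": -0.2}, {"x": -4, "y": 48, "z": 0, "rx": 0, "ry": 0, "rz": 0, "claw": -0.2}])

```text
time_s: 4.08
tool_pos: [505.5, 94.4, 128.3]
tool_rot: [-1.251, 1.142, -1.142]
force: [-0.3, -3.2, 0.8]
width: 0.599
```

Call:
servo_tool(steps=[{"x": -1, "y": 6, "z": 0, "rx": 0, "ry": 0, "rz": 0, "claw": -0.2}, {"x": -1, "y": 12, "z": 0, "rx": 0, "ry": 0, "rz": 0, "claw": -0.2}, {"x": -2, "y": 18, "z": 0, "rx": 0, "ry": 0, "rz": 0, "claw": -0.2}, {"x": -2, "y": 24, "z": 0, "rx": 0, "ry": 0, "rz": 0, "claw": -0.2}, {"x": -3, "y": 30, "z": 0, "rx": 0, "ry": 0, "rz": 0, "claw": -0.2}, {"x": -3, "y": 36, "z": 0, "rx": 0, "ry": 0, "rz": 0, "claw": -0.2}, {"x": -4, "y": 42, "z": 0, "rx": 0, "ry": 0, "rz": 0, "claw": -0.2}, {"x": -4, "y": 48, "z": 0, "rx": 0, "ry": 0, "rz": 0, "claw": -0.2}])

```text
time_s: 4.75
tool_pos: [501.3, 142.5, 128.1]
tool_rot: [-1.251, 1.142, -1.142]
force: [0.8, -1.2, -0.8]
width: 0.598
```

Call:
servo_tool(steps=[{"x": -1, "y": 6, "z": 0, "rx": 0, "ry": 0, "rz": 0, "claw": -0.2}, {"x": -1, "y": 12, "z": 0, "rx": 0, "ry": 0, "rz": 0, "claw": -0.2}, {"x": -2, "y": 18, "z": 0, "rx": 0, "ry": 0, "rz": 0, "claw": -0.2}, {"x": -2, "y": 24, "z": 0, "rx": 0, "ry": 0, "rz": 0, "claw": -0.2}, {"x": -2, "y": 24, "z": 0, "rx": 0, "ry": 0, "rz": 0, "claw": -0.2}, {"x": -1, "y": 12, "z": 0, "rx": 0, "ry": 0, "rz": 0, "claw": -0.2}, {"x": 0, "y": 0, "z": 0, "rx": 0, "ry": 0, "rz": 0, "claw": -0.2}, {"x": 0, "y": -5, "z": 0, "rx": 0, "ry": 0, "rz": 0, "claw": -0.2}])

```text
time_s: 5.42
tool_pos: [501.9, 134.9, 128.4]
tool_rot: [-1.251, 1.142, -1.143]
force: [-1.2, 0.0, -0.1]
width: 0.601
```

Call:
servo_tool(steps=[{"x": 0, "y": -5, "z": 20, "rx": 0, "ry": 0, "rz": 0, "claw": 0}, {"x": 0, "y": -10, "z": 50, "rx": 0, "ry": 0, "rz": 0, "claw": 1}, {"x": 0, "y": -25, "z": 85, "rx": 0, "ry": 0, "rz": 0, "claw": 1}, {"x": 5, "y": -50, "z": 115, "rx": 0, "ry": 0, "rz": 0, "claw": 1}, {"x": 8, "y": -85, "z": 120, "rx": 0, "ry": 0, "rz": 0, "claw": 1}, {"x": 12, "y": -125, "z": 120, "rx": 0, "ry": 0, "rz": 0, "claw": 1}, {"x": 16, "y": -165, "z": 120, "rx": 0, "ry": 0, "rz": 0, "claw": 1}, {"x": 20, "y": -205, "z": 120, "rx": 0, "ry": 0, "rz": 0, "claw": 1}])

```text
time_s: 6.08
tool_pos: [521.4, -70.9, 249.0]
tool_rot: [-1.25, 1.141, -1.143]
force: [0.3, 1.0, 0.3]
width: -0.0
```

Run:
```python
from h import *
p,d=save('top','t4');cv2.imwrite('pics/t4c.png',cv2.resize(p[130:290,120:440,::-1],None,fx=2.3,fy=2.3))
W=world('top',d);O=np.array([525.1,-40.]);th=.0908;ex=np.array([np.cos(th),np.sin(th)]);ey=np.array([-ex[1],ex[0]])
T=np.stack([(W[...,:2]-O)@ex,(W[...,:2]-O)@ey,W[...,2]],-1)
m=(abs(T[...,0])<80)&(T[...,1]>175)&(T[...,1]<330)&(T[...,2]>130)&(T[...,2]<175)
m&=~((abs(T[...,0])>65))
print(np.percentile(T[m][:,0],[1,50,99]),np.percentile(T[m][:,1],[1,50,99]),np.percentile(T[m][:,2],[1,50,99]),m.sum())
s=get_state();print(s['time_s'],s['tool_pos'],s['width'])
```

```text
[-47.09707475  -2.69043658  41.59371056] [218.98131772 253.41751523 279.00872904] [131.46777966 158.12430315 165.13878478] 623
6.1333 [521.46218977 -77.97743887 248.61583492] 0.003458225614393308
```

View pics/t4c.png

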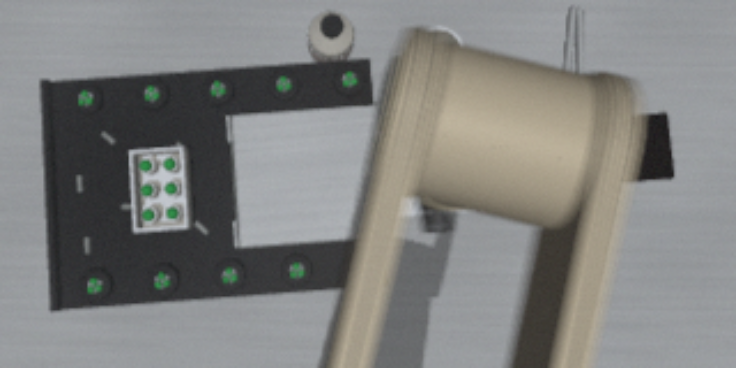

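The tray stands upright on the lid at tank y 219–279 mm, x −47 to 42, wholly off the hatch. Now to the pad.

Call:
servo_tool(steps=[{"x": 5, "y": -40, "z": 0, "rx": 0, "ry": 0, "rz": 0, "claw": 1}, {"x": 10, "y": -80, "z": 0, "rx": 0, "ry": 0, "rz": 0, "claw": 1}, {"x": 15, "y": -120, "z": 0, "rx": 0, "ry": 0, "rz": 0, "claw": 1}, {"x": 20, "y": -160, "z": 0, "rx": 0, "ry": 0, "rz": 0, "claw": 1}, {"x": 25, "y": -200, "z": 0, "rx": 0, "ry": 0, "rz": 0, "claw": 1}, {"x": 28, "y": -232, "z": 0, "rx": 0, "ry": 0, "rz": 0, "claw": 1}, {"x": 28, "y": -232, "z": -25, "rx": 0, "ry": 0, "rz": 0, "claw": 1}, {"x": 28, "y": -232, "z": -40, "rx": 0, "ry": 0, "rz": 0, "claw": 1}])

```text
time_s: 6.8
tool_pos: [548.8, -303.5, 207.2]
tool_rot: [-1.249, 1.145, -1.146]
force: [-0.6, 1.2, -0.7]
width: -0.001
```

Call:
servo_tool(steps=[{"x": 1, "y": 0, "z": 0, "rx": 0, "ry": 0, "rz": 0, "claw": 1}, {"x": 1, "y": 0, "z": -5, "rx": 0, "ry": 0, "rz": 0, "claw": 1}, {"x": 1, "y": 0, "z": -10, "rx": 0, "ry": 0, "rz": 0, "claw": 1}, {"x": 1, "y": 0, "z": -15, "rx": 0, "ry": 0, "rz": 0, "claw": 1}, {"x": 1, "y": -1, "z": -20, "rx": 0, "ry": 0, "rz": 0, "claw": 1}, {"x": 1, "y": -3, "z": -26, "rx": 0, "ry": 0, "rz": 0, "claw": 1}, {"x": 1, "y": -5, "z": -32, "rx": 0, "ry": 0, "rz": 0, "claw": 1}, {"x": 1, "y": -5, "z": -32, "rx": 0, "ry": 0, "rz": 0, "claw": 1}])

```text
time_s: 7.47
tool_pos: [550.9, -305.7, 175.8]
tool_rot: [-1.251, 1.141, -1.143]
force: [2.1, -1.0, 4.2]
width: 0.002
```

Call:
servo_tool(steps=[{"x": 0, "y": -2, "z": -8, "rx": 0, "ry": 0, "rz": 0, "claw": 1}, {"x": 0, "y": -4, "z": -16, "rx": 0, "ry": 0, "rz": 0, "claw": 1}, {"x": 0, "y": -5, "z": -24, "rx": 0, "ry": 0, "rz": 0, "claw": 1}, {"x": 0, "y": -7, "z": -32, "rx": 0, "ry": 0, "rz": 0, "claw": 1}, {"x": 0, "y": -8, "z": -40, "rx": 0, "ry": 0, "rz": 0, "claw": 1}, {"x": 0, "y": -8, "z": -48, "rx": 0, "ry": 0, "rz": 0, "claw": 1}, {"x": 0, "y": -9, "z": -56, "rx": 0, "ry": 0, "rz": 0, "claw": 1}, {"x": 0, "y": -9, "z": -64, "rx": 0, "ry": 0, "rz": 0, "claw": 1}])

```text
time_s: 8.13
tool_pos: [551.6, -314.7, 113.3]
tool_rot: [-1.25, 1.14, -1.144]
force: [1.1, 0.2, 6.5]
width: 0.002
```

Call:
servo_tool(steps=[{"x": 0, "y": 0, "z": -5, "rx": 0, "ry": 0, "rz": 0, "claw": 1}, {"x": 0, "y": 0, "z": -10, "rx": 0, "ry": 0, "rz": 0, "claw": 1}, {"x": 0, "y": 1, "z": -14, "rx": 0, "ry": 0, "rz": 0, "claw": 1}, {"x": 0, "y": 1, "z": -18, "rx": 0, "ry": 0, "rz": 0, "claw": 1}, {"x": 0, "y": 1, "z": -18, "rx": 0, "ry": 0, "rz": 0, "claw": 1}, {"x": 0, "y": 1, "z": -18, "rx": 0, "ry": 0, "rz": 0, "claw": 1}])

```text
time_s: 8.63
tool_pos: [551.4, -313.4, 95.0]
tool_rot: [-1.25, 1.14, -1.143]
force: [1.9, 0.3, 4.4]
width: -0.0
```

Call:
servo_tool(steps=[{"x": 0, "y": 0, "z": -2, "rx": 0, "ry": 0, "rz": 0, "claw": 1}, {"x": 0, "y": 0, "z": -4, "rx": 0, "ry": 0, "rz": 0, "claw": 1}, {"x": 0, "y": 0, "z": -6, "rx": 0, "ry": 0, "rz": 0, "claw": 1}, {"x": 0, "y": 0, "z": -6, "rx": 0, "ry": 0, "rz": 0, "claw": 1}])

```text
time_s: 8.97
tool_pos: [551.9, -313.4, 93.3]
tool_rot: [-1.25, 1.139, -1.144]
force: [-10.5, 9.0, 31.9]
width: -0.003
```

Run:
```python
from h import *
p,d=save('side','s5');cv2.imwrite('pics/s5c.png',cv2.resize(p[80:330,130:400,::-1],None,fx=2.3,fy=2.3))
s=get_state();print(s['force'],s['torque'],s['tool_pos'])
O=np.array([525.1,-40.]);th=.0908;ex=np.array([np.cos(th),np.sin(th)]);ey=np.array([-ex[1],ex[0]])
for n in('side','top'):
    if n=='top': p,d=save('top','t5')
    W=world(n,d);T=np.stack([(W[...,:2]-O)@ex,(W[...,:2]-O)@ey,W[...,2]],-1)
    m=(abs(T[...,0])<70)&(T[...,1]>5)&(T[...,1]<165)&(T[...,2]>110)&(T[...,2]<165)&(p.astype(int).sum(-1)>250)&(d>0)
    k=np.polyfit(T[m][:,1],T[m][:,2],1); print(n,m.sum(),'hatch slope',k, 'angle',-np.arctan(k[0]))
    g=p.astype(int); m=(abs(T[...,0])<36)&(T[...,1]<-240)&(T[...,1]>-320)&(T[...,2]>60)&(T[...,2]<115)&(g.sum(-1)<130)&(d>0)
    if m.sum()>20:
        A=np.c_[T[m][:,:2],np.ones(m.sum())]; f=np.linalg.lstsq(A,T[m][:,2],rcond=None)[0]; print('pad plane',f,m.sum(),'z at -283',f[1]*-283+f[2], np.percentile(T[m],[2,50,98],axis=0).round(0).tolist())
```

```text
[-10.94147842   8.95093618  32.01770399] [1.77909735 1.90562424 0.08443092] [ 551.94112053 -313.41838628   93.41823473]
side 1777 hatch slope [ -0.18396505 151.47778935] angle 0.1819308773577136
pad plane [-1.84639650e-03  2.45939521e-01  1.61559867e+02] 635 z at -283 91.95898244014825 [[-35.0, -313.0, 83.0], [-9.0, -292.0, 89.0], [31.0, -262.0, 108.0]]
top 3350 hatch slope [ -0.18490214 152.71499119] angle 0.1828371395115155
pad plane [6.97343071e-03 2.23599798e-01 1.55485067e+02] 185 z at -283 92.20632432500886 [[-32.0, -281.0, 91.0], [-3.0, -266.0, 96.0], [33.0, -255.0, 109.0]]
```

View pics/s5c.png

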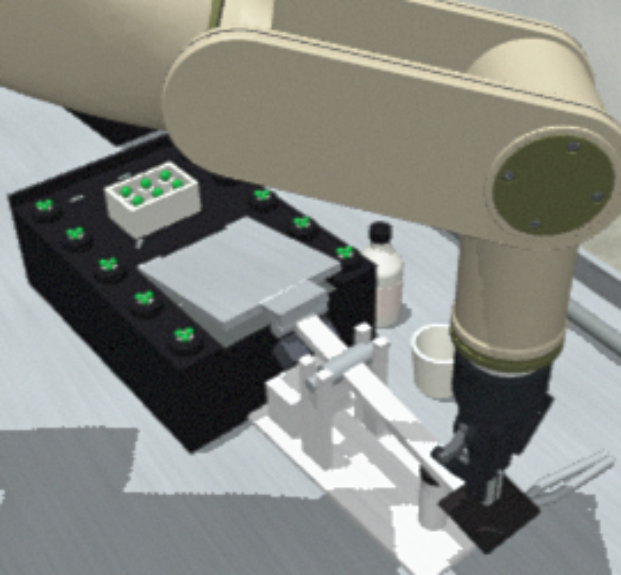

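Run:
```python
from h import *
O=np.array([525.1,-40.]);th=.0908;ex=np.array([np.cos(th),np.sin(th)]);ey=np.array([-ex[1],ex[0]])
for n,f,a in(('top','top0',-.34),('top','t5',.22),('top','t5',.195),('side','s1',-.34),('side','s5',.22),('side','s5',.195)):
    z=np.load(f'pics/{f}.npz');p=z['p'].astype(int);d=z['d'];W=world(n,d);T=np.stack([(W[...,:2]-O)@ex,(W[...,:2]-O)@ey,W[...,2]],-1)
    y=T[...,1];pr=118+(y+90)*np.tan(a)+6/np.cos(a)
    r=T[...,2]-pr;m=(abs(T[...,0])<8)&(abs(r)<10)&(d>0)
    print(f,a,[(c,int(q.sum()),round(float(np.median(r[q])),1)) for c in range(-240,-100,20) for q in[m&(abs(y-c)<10)] if q.sum()>5])
```

```text
top0 -0.34 [(-240, 60, 2.9), (-220, 58, 0.5), (-200, 56, 0.6), (-180, 55, 1.3), (-160, 52, 1.6), (-140, 50, 1.0), (-120, 52, 1.4)]
t5 0.22 [(-240, 38, 3.6), (-220, 40, 3.6), (-200, 43, 2.8), (-180, 43, 2.6), (-160, 42, 2.8), (-140, 42, 2.2), (-120, 43, 1.0)]
t5 0.195 [(-240, 38, -0.3), (-220, 40, 0.2), (-200, 43, 0.0), (-180, 43, 0.4), (-160, 42, 1.0), (-140, 42, 0.8), (-120, 43, 0.3)]
s1 -0.34 [(-240, 38, 0.3), (-220, 44, -0.6), (-200, 46, -0.6), (-180, 40, -0.5), (-160, 38, -0.3), (-140, 37, -0.4), (-120, 34, -0.4)]
s5 0.22 [(-240, 24, 2.8), (-220, 16, 2.5), (-200, 63, 2.1), (-180, 64, 1.3), (-160, 57, 1.7), (-140, 58, 0.9), (-120, 53, 0.6)]
s5 0.195 [(-240, 24, -1.1), (-220, 16, -0.8), (-200, 63, -0.8), (-180, 64, -1.0), (-160, 57, -0.2), (-140, 58, -0.2), (-120, 53, -0.1)]
```

Lever lies at about 0.20 rad with a stiff 32 N reaction. That matches the bar meeting the flat stop's outer edge, but I'll press slightly more to confirm it does not yield.

Call:
servo_tool(steps=[{"x": 0, "y": 0, "z": -1, "rx": 0, "ry": 0, "rz": 0, "claw": 1}, {"x": 0, "y": 0, "z": -2, "rx": 0, "ry": 0, "rz": 0, "claw": 1}, {"x": 0, "y": 0, "z": -2, "rx": 0, "ry": 0, "rz": 0, "claw": 1}, {"x": 0, "y": 0, "z": -2, "rx": 0, "ry": 0, "rz": 0, "claw": 1}])

```text
time_s: 9.4
tool_pos: [552.1, -313.5, 93.1]
tool_rot: [-1.25, 1.138, -1.144]
force: [-16.3, 12.5, 44.2]
width: -0.002
```

Call:
servo_tool(steps=[{"x": 0, "y": 0, "z": 1, "rx": 0, "ry": 0, "rz": 0, "claw": 1}, {"x": 0, "y": 0, "z": 2, "rx": 0, "ry": 0, "rz": 0, "claw": 1}, {"x": 0, "y": 0, "z": 3.5, "rx": 0, "ry": 0, "rz": 0, "claw": 1}, {"x": 0, "y": 0, "z": 3.5, "rx": 0, "ry": 0, "rz": 0, "claw": 1}, {"x": 0, "y": 0, "z": 3.5, "rx": 0, "ry": 0, "rz": 0, "claw": 1}])

```text
time_s: 9.82
tool_pos: [551.8, -313.4, 93.6]
tool_rot: [-1.25, 1.139, -1.144]
force: [-6.8, 5.7, 23.6]
width: 0.001
```

Run:
```python
from h import *
p,d=save('side','s6');cv2.imwrite('pics/s6c.png',cv2.resize(p[210:330,260:380,::-1],None,fx=5,fy=5,interpolation=cv2.INTER_CUBIC))
c=camera_model('side');O=np.array([525.1,-40,0]);th=.0908;ex=np.array([np.cos(th),np.sin(th),0]);ey=np.array([-ex[1],ex[0],0])
def px(x,y,z):
    q=np.array(c['R'])@(O+x*ex+y*ey+[0,0,z])+c['t'];return ((q[0]/q[2]*c['fx']+c['cx']-260)*5).round(),((q[1]/q[2]*c['fy']+c['cy']-210)*5).round()
for n,P in dict(stopc=(0,-220,83),stop_out=(0,-236,83),stop_side=(-16,-220,83),barbot236=(-12,-236,118-146*.2-6),barbot204=(-12,-204,118-114*.2-6)).items(): print(n,px(*P))
s=get_state();print(s['time_s'],s['force'],s['tool_pos'])
```

```text
stopc (np.float64(297.0), np.float64(363.0))
stop_out (np.float64(324.0), np.float64(385.0))
stop_side (np.float64(270.0), np.float64(382.0))
barbot236 (np.float64(304.0), np.float64(400.0))
barbot204 (np.float64(250.0), np.float64(344.0))
9.8667 [-6.04192656  5.76157009 24.5289446 ] [ 551.81481112 -313.43057832   93.66863807]
```

View pics/s6c.png

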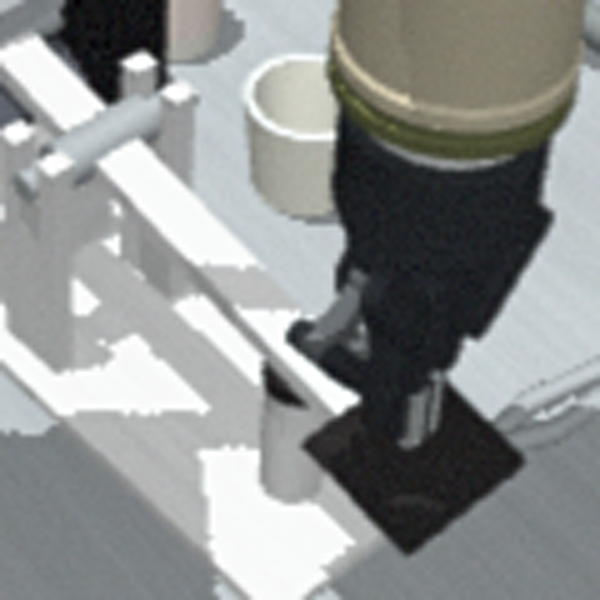

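The bar lies on the black stop at (285,385) with no visible gap, and only the fingertips touch the pad at (420,440). Cup and tweezers are undisturbed, and the contact holds steady at about 24 N. Handing in.

```bash
python3 -c "
from rig import *
print(hand_in()); s=get_state(); print(s['time_s'],s['force'],s['tool_pos'])"
```

```text
the job is handed in; nothing more can be done
None
the job is handed in; nothing more can be done
```

The tray is off the hatch, the lever is pressed down to its rubber stop, and I handed the job in at about 10 s while still pressing the pad.

- **Tray:** I pushed it squarely with both fingertips onto the flat lid. The check picture had it upright at tank y 219–279 mm, x −47 to 42 mm, so it is wholly behind the hinge.
- **Lever and hatch:** I pressed the pad with closed fingertips until the bar met the stop. The cameras gave a hatch angle of about 0.182 rad. The contact held at about 24 N. Pressing harder, up to 44 N, moved it only about 0.3 mm.
- **Other items:** the bottle, cup and tweezers showed no sign of being disturbed in the pictures. I did not measure their positions again.

**Checks that disagreed:**
- **Stop position:** the lever lay at about 0.20 rad with the pad at about 92 mm, where the task gives about 0.22 rad and 87 mm. The hatch was slightly under the stated 0.19 rad. This fits the bar resting on the outer edge of the flat stop, and a close view showed no gap.
- **Refused moves:** my first three move calls were rejected for missing row fields. Nothing moved and no time was lost.

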